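Close the sliding jaw of a gluing jig on a van body

ROBOT

A 6-joint arm with a two-finger parallel gripper is mounted at the origin on a cart in front of the work surface, level with it; the furniture and walls round the work are solid. World frame = base frame: x ahead of the robot, y to its left, z up, the work surface at z = 0. Lengths are in m, angles in degrees, forces in N, time in s.
With the tool pointing down it reaches from about 0.375 to 0.9 m from the base axis. Payload 3.1 kg.
Tool frame: the origin (TCP) lies between the finger pads; the fingertips stand 11 mm ahead of it and the grasp point (between the pads) lies 8 mm behind it; z points along the fingers, y is the line along which they close (so a half turn about z gives the same grasp; the last joint's range is limited). The gripper opens to 87 mm and grips with 3 to 60 N. Pads are 19 mm wide; open, the fingers measure 117 mm over their backs; the gripper's body (75 mm by 190 mm) begins 51 mm behind the grasp point.
Start: joints at [64.143, 30.224, 82.088, -0, 67.689, -10.227], TCP at [0.168, 0.602, 0.234] pointing down, gripper open.
Joint ranges: [-176.69, 176.69], [-43.24, 126.21], [12.49, 139.97], [-82, 262], [0, 151.66], [-163.58, 163.58]. Speed limits (degrees/s): [159.86, 159.86, 180, 180, 180, 180].

INTERFACE

Orientations are given as a 3x3 rotation matrix whose columns are the frame's x, y, z axes.
In Python, from rig import bot, viewer, workorder, nets gives the robot as it stands. The module is installed in compiled form; this text tells all that it offers.
- The arm moves only by the tool move_arm, never from a script. Its argument "increments" is a list of rows, each a list of 7 numbers: the shift along the tool's x, y, z normalised to -1 to 1, where 1 is 0.3 m, then the turn, a rotation vector about the tool's x, y, z normalised to -1 to 1, where 1 is pi rad, then the opening, from 0 (shut) to 1 (fully open). In form: [[tx, ty, tz, wx, wy, wz, grip], ...]. A call has 1 to 10 rows; each row is the pose to reach, as a shift and turn from the pose commanded when the call began, along the tool's axes at that moment, turning the shorter way round; what a row does not reach only later rows make up. A row lasts 1/12 s, in which the tool goes at most 41.7 mm and 7.16 degrees, less where a joint would pass 70% of its speed; a pose out of reach is approached as far as the arm can. A call with a number of a shift or a turn outside -1 to 1 is refused whole. A call with a gripper value outside its range is refused whole. The fingers move at their own pace and stop on an object; the grip force is fixed at half the most. Time passes only in rows, so rows that repeat a pose let the fingers close. It gives the time, the measured TCP pose, the force, the opening and the grip force at its end, in the units of the state.
- bot.read_state(): the state, without advancing time (a new reading comes with each control period).
- viewer.capture(name): name is "scene" or "top" or "wrist"; returns a dict with "image" (420x560x3 uint8, blue, green, red), "K" (3x3 intrinsics, pixels), "eye" and "orientation" of the camera in the world. Camera axes: x right, y up, looking along -z (the intrinsics and any distortion apply to the point x, -y, -z); pixel columns grow to the right and rows downward; lengths in m; the calibration is good to about 2 mm. A picture is of the moment at which its call begins. There is no depth.
- workorder.hand_in(): hands the job in; it is judged then, once.
Trained networks look in the newest picture that a camera, given by its name, has taken for a name from the list of things; names that differ only in an ending like _2 or _b are one class to them, and where a whole thing is asked for, a point or a joint stands for the part that bears it (a point fixed in the world has none). Each returns a list of dicts, best first, with "conf" (0 to 1); they miss things now and then, are a little off and sometimes report something else, mostly with a low value. They report only what shows in the picture. A call takes as long as a camera call.
- nets.find_in(camera, thing): "location" ([column, row] in pixels, amid what is visible of it).
The state is a dict: "time_s": time; "joint_positions": joint angles; "qvel": joint speeds; "tau": joint torques, N m; "position": TCP position; "tcp_rot": TCP orientation; "force": force on the tool from outside, world axes, zero at the start; "moment": the same for the moment, N m; "opening": opening from 0.0 (shut) to 1.0 (fully open); "grasp_force": force on a finger pad.
Only numpy, scipy, OpenCV 4.12 (cv2) and the standard library are available. Lean on these libraries where they do the work, as an engineer would, in place of code of your own. Each camera call takes 0.05 s, during which the arm holds its last target. There are 200 camera calls.

TASK

A freshly glued model van body lies loose in the gluing jig. Press down the pad in the middle of the sliding jaw to free its brake and, keeping it pressed, push the jaw along until its pointer is at the set mark and the van body is snug against the end block; then let the pad come up so that the brake holds the jaw there. Work with the fingertips only: do not drag the jaw against its brake, do not touch or lift the van body yourself, and leave the tools and the tin round the jig where they lie.

Things in the scene. Friction and masses are not known exactly. Their poses are not given: they have to be found in the camera images.
- jig: fixed gluing jig of bare metal, 100 x 350 x 60 mm: base plate with a steel T-rail and a nest. Origin: centre of its underside; y runs along the rail to the end block (robot's left, turned up to 0.35 rad), z up. In this frame (mm): base top z 12; nest floor z 24; two side fences 43 apart, y 80 to 150, up to z 36; end block's inner face y 150, top z 60
- jaw (a joint): travel of the sliding jaw along the rail, m, growing towards the end block; painted grey block, 64 mm across the rail, 88 mm long. 0 = fully open; 0.120 = pointer at the set mark and the van body snug between jaw face and end block (which stops it). Pad up: a brake holds it against about 20 N. Pad pressed: it slides with 1 to 2 N
- pad (a joint): how far the release pad is pressed down, m: 0 = up, brake on; 0.007 = fully down. The brake eases off over the first 2 mm and is free from 0.002 on; 0.004 to 0.006 is a good depth to push at. Spring: rises to about 7 N in the first 2 mm, then slowly to about 8 N fully down
- pad_top (a point): centre of the top of the release pad, a ribbed black plate 48 mm across the rail, 52 mm along it, in a well 56 mm long between two shoulders of the jaw. Pad up: its top is 44 mm above the jig's underside and the shoulders stand 12 mm above it, so fingertips pressed into the well push the jaw by bearing on a shoulder. Across the rail nothing rises beside the pad, even when pressed
- jaw_face (a point): centre of the face of the sliding jaw that meets the van body, 48 mm from the pad's centre towards the end block; the jaw plate is 36 mm wide and reaches 61 mm above the underside of the jig
- set_mark (a point): the set mark: the long line with a screwed-on steel clip on the scale on the robot's side of the base plate. The jaw's steel pointer, level with the middle of its pad, stands at it when the jaw is at 0.120
- van: cream goods-van body of a model kit, an open-topped box 41 x 88 x 43 mm, 60 g, loose in the nest between the fences, 3 to 20 mm short of the end block. Origin: centre of its underside; its y axis is its length. Its underside is 24 mm above the underside of the jig
- square: bystander: small steel try square, 52 x 56 x 9 mm, lying in front of the jig. Origin: centre of its underside
- tweezers: bystander: steel tweezers, 13 x 118 x 8 mm, lying along the front of the jig near the open end of the rail. Origin: centre of its underside
- tin: bystander: flat round flux tin, 56 mm across and 22 mm high, to the left beyond the end block. Origin: centre of its underside
- driver: bystander: screwdriver with an amber handle, 14 x 154 x 14 mm, to the left. Origin: centre of its underside
- cutters: bystander: small black side cutters, 45 x 124 x 13 mm, to the right beyond the open end of the rail. Origin: centre of its underside

How it is judged:
By the outcome, as a careful person would: the job done as asked, in the order asked, and still so for the second after the job is handed in, with the robot touching nothing.
It also fails if it takes over 35 s, if anything falls off the work surface, if the arm or the gripper's body presses on something with over 40 N, if the wrist force passes 120 N, or if a joint passes its speed limit or range.

## Working session

There is one attempt and no reset: what is moved stays moved. The work goes in short steps, Python scripts to look and compute and a tool call to move; the robot and the scene stay as the last step left them, time stands still between calls to the robot, and variables do not carry over. Pictures are saved under pics/ and viewed, at most 10 in all, crops included, and the job is handed in when it is done.

Besides the shell and the picture viewer there is one more tool, called after "Emit:" by a JSON object that holds its "fn" and its "kwargs", one argument or row to a line. move_arm: Moves the arm, as the interface text tells. Its arguments: {"type":"object","properties":{"increments":{"type":"array"}},"required":["increments"]}

```bash
mkdir -p pics; cat > h.py <<'E'
from rig import bot, viewer, workorder, nets
import numpy as np, cv2
def ray(c,px):
    K=np.array(c["K"]);p=np.linalg.inv(K)@[px[0],px[1],1.]
    return np.array(c["orientation"])@[p[0],-p[1],-p[2]]
def at(c,px,z):
    d=ray(c,px);e=np.array(c["eye"]);return e+d*(z-e[2])/d[2]
def px(c,P):
    q=np.array(c["orientation"]).T@(np.array(P)-c["eye"]);q=np.array(c["K"])@[q[0],-q[1],-q[2]];return q[:2]/q[2]
E
python3 - <<'E'
from h import *
for n in("scene","top"):
    c=viewer.capture(n);cv2.imwrite(f"pics/{n}0.png",c["image"])
    print(n,[k for k in c],np.round(c["eye"],3).tolist())
    for t,z in(("jig",.02),("pad_top",.044),("jaw_face",.04),("set_mark",.012),("van",.067),("square",.005),("tweezers",.005),("tin",.02),("driver",.01),("cutters",.01)):
        r=nets.find_in(n,t)[:2]
        print(t,[(round(q["conf"],2),np.round(q["location"]).tolist(),at(c,q["location"],z)[:2].round(3).tolist()) for q in r])
s=bot.read_state();print(s["position"],np.round(s["tcp_rot"],3).tolist(),s["force"],s["time_s"])
E
```

```text
scene ['image', 'K', 'eye', 'orientation'] [-0.071, -0.415, 0.686]
jig [(0.57, [291.0, 223.0], [0.506, 0.013]), (0.57, [420.0, 272.0], [0.557, -0.298])]
pad_top [(0.6, [291.0, 212.0], [0.516, 0.023]), (0.46, [421.0, 270.0], [0.542, -0.302])]
jaw_face [(0.69, [292.0, 211.0], [0.523, 0.026])]
set_mark [(0.69, [289.0, 217.0], [0.527, 0.036])]
van [(0.59, [254.0, 189.0], [0.504, 0.134])]
square [(0.53, [259.0, 232.0], [0.442, 0.062])]
tweezers [(0.72, [290.0, 252.0], [0.438, -0.037])]
tin [(0.54, [212.0, 166.0], [0.552, 0.344]), (0.25, [291.0, 217.0], [0.522, 0.027])]
driver [(0.64, [170.0, 180.0], [0.438, 0.399])]
cutters [(0.64, [422.0, 271.0], [0.572, -0.299])]
top ['image', 'K', 'eye', 'orientation'] [0.372, 0.027, 1.154]
jig [(0.56, [268.0, 207.0], [0.519, 0.036])]
pad_top [(0.95, [276.0, 206.0], [0.52, 0.017])]
jaw_face [(0.69, [276.0, 206.0], [0.52, 0.018]), (0.31, [220.0, 201.0], [0.53, 0.158])]
set_mark [(0.71, [400.0, 196.0], [0.553, -0.306]), (0.66, [267.0, 206.0], [0.521, 0.04])]
van [(0.66, [220.0, 199.0], [0.53, 0.156])]
square [(0.71, [264.0, 238.0], [0.439, 0.048]), (0.65, [275.0, 201.0], [0.536, 0.021])]
tweezers []
tin [(0.8, [146.0, 187.0], [0.566, 0.353]), (0.39, [274.0, 204.0], [0.526, 0.022])]
driver [(0.78, [130.0, 240.0], [0.429, 0.393]), (0.69, [274.0, 205.0], [0.526, 0.022])]
cutters [(0.73, [401.0, 195.0], [0.558, -0.308])]
[0.16834302 0.60188713 0.23354192] [[-0.963, 0.269, -0.0], [0.269, 0.963, 0.0], [0.0, 0.0, -1.0]] [ 0.1542718   0.29544592 -0.72397522] 1.1
```

View pics/top0.png

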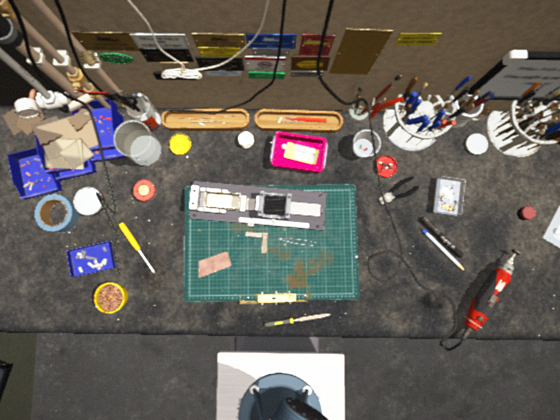

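View pics/scene0.png

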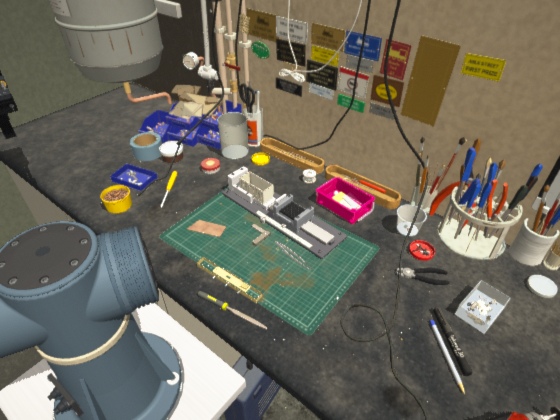

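Top: jig runs from about (190,203) to (326,210), with the black pad at (275,206) and the van at (222,201). Scene: the pad is at about (291,212) and the tweezers lie right along the jig's front. I'll go above the pad for a closer look.

Emit:
{"fn": "move_arm", "kwargs": {
  "increments": [
    [-0.827,-0.782,0,0,0,0,0],
    [-0.827,-0.782,0,0,0,0,0],
    [-0.827,-0.782,0,0,0,0,0],
    [-0.827,-0.782,0,0,0,0,0],
    [-0.827,-0.782,0,0,0,0,0],
    [-0.827,-0.782,0,0,0,0,0],
    [-0.827,-0.782,0,0,0,0,0],
    [-0.827,-0.782,0,0,0,0,0],
    [-0.827,-0.782,0,0,0,0,0]
  ]
}}

```text
time_s: 1.85
position: [0.3469, 0.3049, 0.2338]
tcp_rot: [[-0.962, 0.274, 0.002], [0.274, 0.962, -0.002], [-0.002, -0.001, -1.0]]
force: [0.8, 0.7, 0.6]
opening: 0.404
grasp_force: 0.0
```

Emit:
{"fn": "move_arm", "kwargs": {
  "increments": [
    [-0.827,-0.782,0,0,0,-0.058,0],
    [-0.827,-0.782,0,0,0,-0.058,0],
    [-0.827,-0.782,0,0,0,-0.058,0],
    [-0.827,-0.782,0,0,0,-0.058,0],
    [-0.827,-0.782,0,0,0,-0.058,0],
    [-0.827,-0.782,0,0,0,-0.058,0],
    [-0.827,-0.782,0,0,0,-0.058,0],
    [-0.827,-0.782,0,0,0,-0.058,0],
    [-0.827,-0.782,0,0,0,-0.058,0],
    [-0.827,-0.782,0,0,0,-0.058,0]
  ]
}}

```text
time_s: 2.68
position: [0.5227, 0.0132, 0.2337]
tcp_rot: [[-0.995, 0.095, 0.003], [0.095, 0.995, -0.001], [-0.003, -0.001, -1.0]]
force: [-0.2, 0.2, 0.4]
opening: 0.005
grasp_force: 0.0
```

```bash
python3 - <<'E'
from h import *
n="wrist"
c=viewer.capture(n);cv2.imwrite(f"pics/w1.png",c["image"])
print(np.round(c["eye"],3).tolist())
for t,z in(("jig",.02),("pad_top",.044),("jaw_face",.04),("set_mark",.012),("van",.067),("square",.005),("tweezers",.005)):
    r=nets.find_in(n,t)[:2]
    print(t,[(round(q["conf"],2),np.round(q["location"]).tolist(),at(c,q["location"],z)[:2].round(4).tolist()) for q in r])
s=bot.read_state();print(s["position"],np.round(s["tcp_rot"],3).tolist(),s["force"],s["time_s"],s["opening"])
E
```

```text
[0.447, 0.02, 0.384]
jig [(0.89, [311.0, 168.0], [0.5129, 0.0449])]
pad_top [(0.94, [288.0, 182.0], [0.5203, 0.0199]), (0.2, [426.0, 184.0], [0.5345, 0.1534])]
jaw_face [(0.65, [292.0, 184.0], [0.5228, 0.0234]), (0.38, [289.0, 182.0], [0.521, 0.0207])]
set_mark [(0.82, [307.0, 170.0], [0.516, 0.0412])]
van [(0.59, [424.0, 185.0], [0.5295, 0.1424]), (0.21, [290.0, 181.0], [0.5141, 0.0212])]
square [(0.94, [308.0, 101.0], [0.446, 0.0473])]
tweezers [(0.65, [203.0, 90.0], [0.4253, -0.0575])]
[0.51909173 0.01770971 0.23365687] [[-0.996, 0.088, -0.0], [0.088, 0.996, 0.0], [0.0, 0.0, -1.0]] [-0.53995853 -0.04166884  0.23993302] 3.0833 0.0039557111006239525
```

View pics/w1.png

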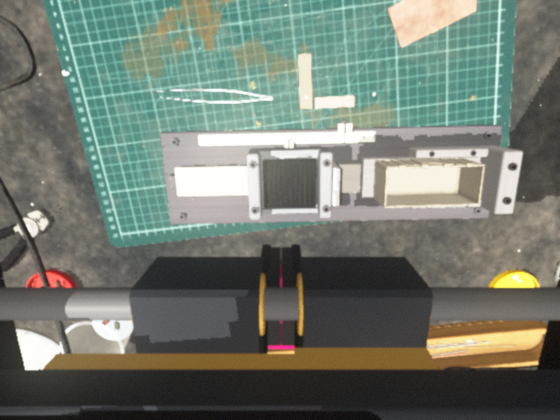

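Wrist: black pad centre is about (290,182), shoulders at x≈255 and 326, and the set-mark clip at about (345,130). The van spans (375–483, 163–206), with the end block at about (507,180). Next I'll get the rail axis from the base-plate edges.

```bash
python3 - <<'E'
from h import *
c=viewer.capture("wrist")
P=lambda p,z:at(c,p,z)[:2]
for n,p,z in(("bl",(163,134),.012),("br",(500,125),.012),("fl",(165,222),.012),("pad",(290,182),.044),("clip",(345,130),.012),("pointer",(289,143),.015),("shL",(256,183),.056),("shR",(326,183),.056),("shoR in",(320,183),.056),("vanL",(376,185),.067),("vanR",(483,185),.067),("endin",(493,180),.06),("padL",(264,183),.044),("padR",(317,183),.044)):
    print(n,P(p,z).round(4).tolist())
a=P((500,125),.012)-P((163,134),.012);print("yaw",np.degrees(np.arctan2(-a[0],a[1])))
im=cv2.resize(c["image"][110:235,150:530],None,fx=2.1,fy=2.1,interpolation=cv2.INTER_CUBIC);cv2.imwrite("pics/w2.png",im)
E
```

```text
bl [0.4609, -0.0993]
br [0.4825, 0.2448]
fl [0.5551, -0.1143]
pad [0.5158, 0.0263]
clip [0.4735, 0.0871]
pointer [0.4812, 0.0288]
shL [0.5113, -0.0057]
shR [0.5172, 0.0599]
shoR in [0.5167, 0.0543]
vanL [0.5206, 0.104]
vanR [0.5292, 0.2011]
endin [0.5272, 0.2139]
padL [0.5145, 0.001]
padR [0.5191, 0.0525]
yaw -3.585866989808412
```

View pics/w2.png

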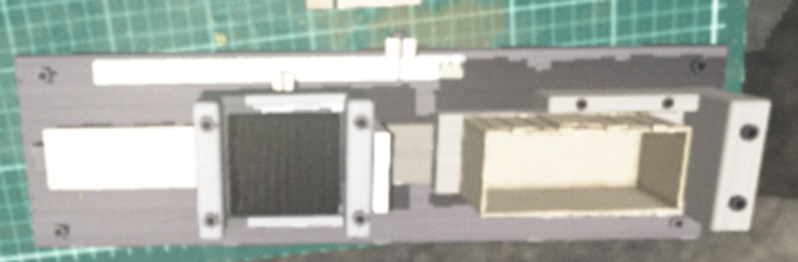

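```bash
python3 - <<'E'
from h import *
from scipy.optimize import least_squares
c=viewer.capture("wrist")
g=cv2.imread("pics/w2.png")
# crop px -> jig-frame points
obs=[((18,57),(-50,-175,12)),((726,47),(-50,175,12)),((36,245),(50,-175,12)),((715,98),(None,150,60)),((712,230),(None,150,60))]
full=lambda p:np.array(p)/2.1+[150,110]
def tf(v):
    cs,sn=np.cos(v[2]),np.sin(v[2]);R=np.array([[cs,-sn],[sn,cs]]);return R
def res(v):
    R=tf(v);o=[]
    for p,q in obs:
        w=at(c,full(p),q[2]/1e3)[:2];l=R.T@(w-v[:2])*1e3
        if q[0] is not None:o.append(l[0]-q[0])
        o.append(l[1]-q[1])
    return o
r=least_squares(res,[.52,.06,-.08],loss="soft_l1");v=r.x
print(v,np.degrees(v[2]),np.round(res(v),1))
R=tf(v)
for n,p,z in(("pad",(284,164),.044),("pointer",(284,82),.014),("clip",(400,57),.012),("clipline",(400,72),.014),("vanR",(686,170),.067),("vanL",(472,165),.067),("padtl",(231,114),.044),("padbr",(341,217),.044),("jawface",(388,172),.061),("shL out",(198,165),.056),("shR out",(374,165),.056)):
    w=at(c,full(p),z)[:2];print(n,w.round(4),(R.T@(w-v[:2])*1e3).round(1))
E
```

```text
[ 0.5261906   0.06458053 -0.0769399 ] -4.40833171793163 [ 0.9  1.4  0.2 -2.1 -1.7  0.5 -6.9  0.9]
pad [0.5217 0.0209] [ -1.2 -43.9]
pointer [0.4873 0.0242] [-35.6 -43.2]
clip [0.4805 0.0819] [-46.9  13.8]
clipline [0.4875 0.0813] [-39.8  13.7]
vanR [0.5346 0.1954] [ -1.6 131.1]
vanL [0.5241 0.1026] [-5.  37.7]
padtl [ 0.4961 -0.0012] [-24.9 -67.9]
padbr [0.5498 0.0458] [ 25.  -16.9]
jawface [0.5255 0.0668] [-0.9  2.2]
shL out [ 0.5159 -0.0176] [ -3.9 -82.7]
shR out [0.523  0.0614] [-3.  -3.5]
```

Emit:
{"fn": "move_arm", "kwargs": {
  "increments": [
    [-0.008,0.028,0.14,0,0,-0.0036,0],
    [-0.008,0.028,0.28,0,0,-0.0036,0],
    [-0.008,0.028,0.42,0,0,-0.0036,0],
    [-0.008,0.028,0.5,0,0,-0.0036,0],
    [-0.008,0.028,0.546,0,0,-0.0036,0],
    [-0.008,0.028,0.546,0,0,-0.0036,0],
    [-0.008,0.028,0.546,0,0,-0.0036,0],
    [-0.008,0.028,0.546,0,0,-0.0036,0]
  ]
}}

```text
time_s: 3.85
position: [0.5239, 0.0245, 0.0707]
tcp_rot: [[-0.997, 0.079, 0.002], [0.079, 0.997, -0.0], [-0.002, -0.0, -1.0]]
force: [0.5, 0.5, 0.1]
opening: 0.004
grasp_force: 0.0
```

```bash
python3 - <<'E'
from h import *
for n in ("wrist","scene"):
    c=viewer.capture(n);im=c["image"]
    if n=="scene": im=cv2.resize(im[160:270,220:360],None,fx=4,fy=4,interpolation=cv2.INTER_CUBIC)
    cv2.imwrite(f"pics/{n}3.png",im)
s=bot.read_state();print(s["position"],np.round(s["tcp_rot"],4).tolist(),s["force"],s["time_s"])
E
```

```text
[0.5241429  0.02439981 0.07127674] [[-0.9969, 0.079, 0.0033], [0.079, 0.9969, -0.0006], [-0.0033, -0.0003, -1.0]] [-0.11983543  0.67847672 -0.218275  ] 3.95
```

View pics/wrist3.png

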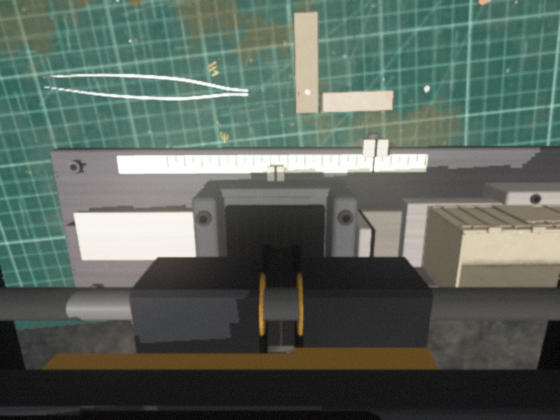

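View pics/scene3.png

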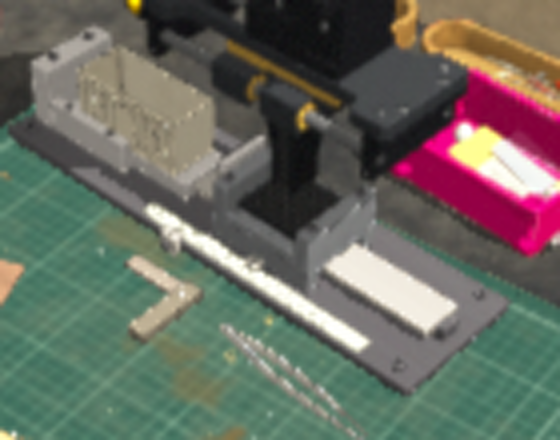

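Wrist: the fingers sit within the well (pad spans 226–324, shoulders at 205 and 343). The pointer is at (276,173) and the set mark at (375,150). Scene: the finger is over the pad and the body is clear. Pressing straight down now.

Emit:
{"fn": "move_arm", "kwargs": {
  "increments": [
    [0,0,0.02,0,0,0,0],
    [0,0,0.04,0,0,0,0],
    [0,0,0.052,0,0,0,0],
    [0,0,0.06,0,0,0,0],
    [0,0,0.067,0,0,0,0],
    [0,0,0.067,0,0,0,0],
    [0,0,0.067,0,0,0,0]
  ]
}}

```text
time_s: 4.53
position: [0.5238, 0.0244, 0.0508]
tcp_rot: [[-0.997, 0.079, 0.002], [0.079, 0.997, -0.0], [-0.002, -0.0, -1.0]]
force: [-1.5, -0.5, 10.2]
opening: 0.007
grasp_force: 5.2
```

```bash
python3 - <<'E'
from h import *
c=viewer.capture("wrist")
s=bot.read_state();print(s["position"],np.round(s["tcp_rot"],4).tolist(),s["force"],s["time_s"])
for k in("set_mark","pad_top"): print([(q["conf"],q["location"]) for q in nets.find_in("wrist",k)[:2]])
E
```

```text
[0.52380879 0.02437444 0.0508168 ] [[-0.9969, 0.0792, 0.0023], [0.0792, 0.9969, -0.0004], [-0.0023, -0.0002, -1.0]] [-0.52073064  0.38593916  9.64928312] 4.5833
[(0.67, [264.1, 200.0])]
[(0.71, [273.4, 233.2]), (0.27, [154.5, 74.2])]
```

Emit:
{"fn": "move_arm", "kwargs": {
  "increments": [
    [0,0,-0.003,0,0,0,0],
    [0,0,-0.003,0,0,0,0],
    [0,0,-0.003,0,0,0,0]
  ]
}}

```text
time_s: 4.93
position: [0.5238, 0.0243, 0.0515]
tcp_rot: [[-0.997, 0.079, 0.002], [0.079, 0.997, -0.0], [-0.002, -0.0, -1.0]]
force: [0.8, -0.5, 8.4]
opening: 0.006
grasp_force: 4.2
```

Emit:
{"fn": "move_arm", "kwargs": {
  "increments": [
    [0,0.0,0.003,0,0,0,0],
    [0,0.01,0.003,0,0,0,0],
    [0,0.02,0.003,0,0,0,0],
    [0,0.035,0.003,0,0,0,0],
    [0,0.05,0.003,0,0,0,0],
    [0,0.065,0.003,0,0,0,0],
    [0,0.08,0.003,0,0,0,0],
    [0,0.095,0.003,0,0,0,0],
    [0,0.11,0.003,0,0,0,0],
    [0,0.12,0.003,0,0,0,0]
  ]
}}

```text
time_s: 5.77
position: [0.5265, 0.0604, 0.0508]
tcp_rot: [[-0.997, 0.079, 0.002], [0.079, 0.997, -0.001], [-0.002, -0.0, -1.0]]
force: [-0.8, -1.2, 10.4]
opening: 0.003
grasp_force: 5.2
```

```bash
python3 - <<'E'
from h import *
c=viewer.capture("wrist");cv2.imwrite("pics/w4.png",c["image"])
s=bot.read_state();print(s["position"],np.round(s["tcp_rot"],4).tolist(),s["force"],s["time_s"])
E
```

```text
[0.52652093 0.06088772 0.05081505] [[-0.9969, 0.0788, 0.002], [0.0788, 0.9969, -0.0001], [-0.002, 0.0001, -1.0]] [-1.08130856  1.57613253 10.49121944] 5.8167
```

View pics/w4.png

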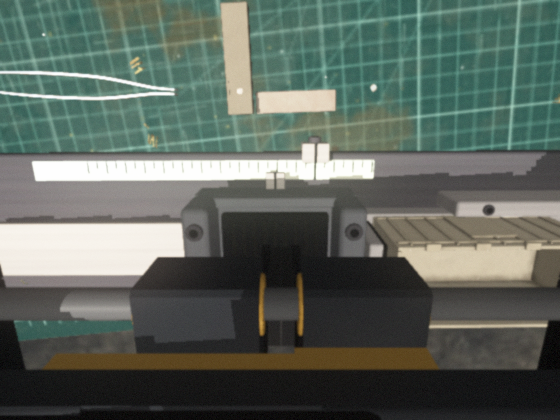

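The pointer (276,181) is still short of the mark (315,155), so about 21 mm remains. The jaw follows the pressed fingertips and is just reaching the van.

Emit:
{"fn": "move_arm", "kwargs": {
  "increments": [
    [0,0.01,0,0,0,0,0],
    [0,0.02,0,0,0,0,0],
    [0,0.03,0,0,0,0,0],
    [0,0.04,0,0,0,0,0],
    [0,0.047,0,0,0,0,0],
    [0,0.054,0,0,0,0,0],
    [0,0.06,0,0,0,0,0],
    [0,0.064,0,0,0,0,0],
    [0,0.067,0,0,0,0,0],
    [0,0.07,0,0,0,0,0]
  ]
}}

```text
time_s: 6.65
position: [0.528, 0.081, 0.0508]
tcp_rot: [[-0.997, 0.079, 0.002], [0.079, 0.997, -0.001], [-0.002, -0.001, -1.0]]
force: [-1.8, -1.2, 10.6]
opening: 0.006
grasp_force: 5.3
```

Emit:
{"fn": "move_arm", "kwargs": {
  "increments": [
    [0,0.003,0,0,0,0,0],
    [0,0.006,0,0,0,0,0],
    [0,0.009,0,0,0,0,0],
    [0,0.012,0,0,0,0,0],
    [0,0.012,0,0,0,0,0]
  ]
}}

```text
time_s: 7.07
position: [0.5284, 0.0833, 0.0508]
tcp_rot: [[-0.997, 0.078, 0.002], [0.078, 0.997, -0.003], [-0.002, -0.003, -1.0]]
force: [-0.9, -5.5, 9.8]
opening: 0.005
grasp_force: 5.2
```

```bash
python3 - <<'E'
from h import *
c=viewer.capture("wrist");cv2.imwrite("pics/w5.png",c["image"])
s=bot.read_state();print(s["position"],np.round(s["tcp_rot"],4).tolist(),s["force"],s["time_s"])
E
```

```text
[0.52838194 0.08324777 0.0507874 ] [[-0.997, 0.0776, 0.0014], [0.0776, 0.997, -0.0026], [-0.0016, -0.0024, -1.0]] [-2.01953639 -6.79463054 10.79066602] 7.1167
```

View pics/w5.png

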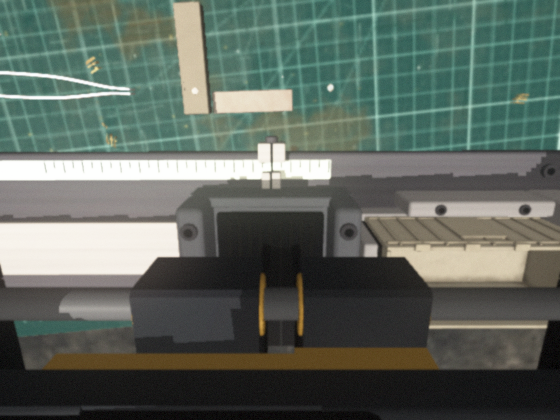

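The pointer (271,180) stands at the mark (271,152), and the reaction of about 6 N along the rail shows the jaw is at its stop with the van snug. Lifting straight up so the brake takes hold.

Emit:
{"fn": "move_arm", "kwargs": {
  "increments": [
    [0,0,-0.007,0,0,0,0],
    [0,0,-0.014,0,0,0,0],
    [0,0,-0.021,0,0,0,0],
    [0,0,-0.04,0,0,0,0],
    [0,0,-0.07,0,0,0,0],
    [0,0,-0.15,0,0,0,0],
    [0,0,-0.27,0,0,0,0],
    [0,0,-0.4,0,0,0,0],
    [0,0,-0.5,0,0,0,0],
    [0,0,-0.5,0,0,0,0]
  ]
}}

```text
time_s: 7.95
position: [0.5315, 0.0852, 0.2061]
tcp_rot: [[-0.997, 0.079, 0.013], [0.079, 0.997, -0.0], [-0.013, 0.001, -1.0]]
force: [1.4, 0.1, -0.7]
opening: 0.006
grasp_force: 0.0
```

```bash
python3 - <<'E'
from h import *
c=viewer.capture("wrist");cv2.imwrite("pics/w6.png",cv2.resize(c["image"][90:240,150:550],None,fx=2,fy=2,interpolation=cv2.INTER_CUBIC))
s=bot.read_state();print(s["position"],s["force"],s["time_s"])
E
```

```text
[0.52986227 0.085187   0.20334098] [-0.60523242 -0.20491306 -0.17452155] 8.0
```

View pics/w6.png

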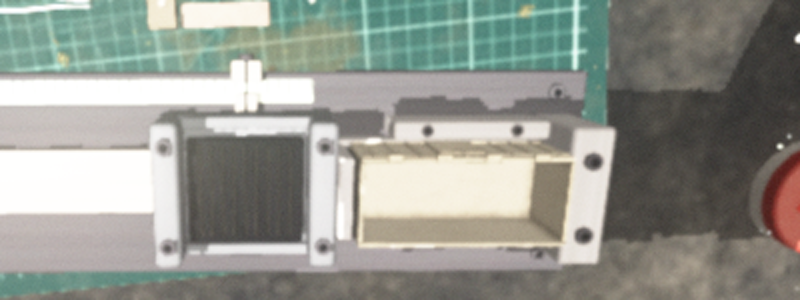

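The pointer is at the mark (246,95), the van sits snug between the jaw face (355) and the end block (570), and the pad is up.

```bash
python3 -c "
from h import *
print(workorder.hand_in())"
```

```text
the job is handed in; nothing more can be done
None
```

The jaw's pointer is at the set mark, the van body is snug against the end block, and the pad is up with the jaw still in place after the arm lifted clear; the job was handed in at about 8 s, and no verdict came back.

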